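Pack the staining kit into its caddy

ROBOT

A 7-joint arm with a two-finger parallel gripper is mounted at the origin on the work surface. World frame = base frame: x ahead of the robot, y to its left, z up, the work surface at z = 0. Lengths are in m, angles in rad, forces in N, time in s.
With the tool pointing down it reaches from about 0.425 to 0.875 m from the base axis. Payload 4.7 kg.
Tool frame: the origin (TCP) lies on the centre line of the jaws, within the pads' length; the fingertips stand 8 mm ahead of it and the grasp point (between the pads) lies 11 mm behind it; z points along the fingers, y is the line along which they close (so a half turn about z gives the same grasp; the last joint's range is limited). The gripper opens to 85 mm and grips with 20 to 120 N. Pads are 22 mm wide; open, the fingers measure 114 mm over their backs; the gripper's body (76 mm by 85 mm) begins 54 mm behind the grasp point. The pads swing forward as they close: fully open they stand 13 mm farther back than shut.
Start: joints at [1.126, 0.321, -0.07, 1.45, 0.023, 1.371, -0.057], TCP at [0.288, -0.583, 0.239] pointing down, gripper open.
Joint ranges: [-2.86, 2.86], [-0.3, 2.09], [-1.38, 1.24], [0.06, 2.45], [-1.56, 4.7], [0.09, 2.05], [-2.69, 2.69]. Speed limits (rad/s): [2.57, 2.57, 3.14, 3.14, 3.14, 3.14, 3.14].

INTERFACE

Orientations are given as a 3x3 rotation matrix whose columns are the frame's x, y, z axes.
In Python, from rig import bot, vision gives the robot as it stands.
- The arm moves only by the tool drive_tool, never from a script. Its argument "motion" is a list of rows, each a list of 3 entries, a list of its own where there are three numbers: the shift along the tool's x, y, z in units of 200 mm (1.0 is 200 mm), then the turn, a rotation vector about the tool's x, y, z in units of 60 degrees (1.0 is 60 degrees), then the opening, from -1 (shut) to 1 (fully open). In form: [[[tx, ty, tz], [ax, ay, az], fingers], ...]. A call has 1 to 12 rows; each row is the pose to reach, as a shift and turn from the pose commanded when the call began, along the tool's axes at that moment; what a row does not reach only later rows make up. A row lasts 1/8 s, in which the tool goes at most 62.5 mm and 10.7 degrees, less where a joint would pass 70% of its speed; a pose out of reach is approached as far as the arm can. A call with a number of a shift or a turn outside -1 to 1 is refused whole. A call with a gripper value outside its range is refused whole. The fingers move at their own pace and stop on an object; "squeeze" is the grip in N (left out, the last holds). Time passes only in rows, so rows that repeat a pose let the fingers close. It gives the time, the measured TCP pose, the force, the opening and the grip force at its end, in the units of the state.
- bot.get_state(): the state, without advancing time (a new reading comes with each control period).
- vision.snapshot(name): name is "scene" or "top"; returns (picture, depth): 384x512x3 uint8, red, green, blue; 384x512 float32, m along the optical axis (not along the pixel's ray), 0 where there is no reading.
- vision.calibration(name): a dict with "vfov" (degrees; the focal length in pixels is half the picture's height over the tangent of half this angle, whatever the lens; pixels are square), "cx", "cy" (the principal point, pixels), "T" (4x4, takes a point from camera to world coordinates). Camera axes: x right, y down, z forward; pixel columns grow to the right and rows downward; lengths in m; the calibration is good to about 2 mm. A picture is of the moment at which its call begins. calibration takes no time and is no camera call.
- bot.close_job(): hands the job in; it is judged then, once.
The state is a dict: "clock": time; "joints": joint angles; "qvel": joint speeds; "joint_efforts": joint torques, N m; "eef_pos": TCP position; "tcp_rot": TCP orientation; "ft_force": force on the tool from outside, world axes, zero at the start; "wrist_torque": the same for the moment, N m; "gripper_width": opening from 0.0 (shut) to 1.0 (fully open); "grip_force": force on a finger pad.
Only numpy, scipy, OpenCV 4.12 (cv2) and the standard library are available. Lean on these libraries where they do the work, as an engineer would, in place of code of your own. Each camera call takes 0.05 s, during which the arm holds its last target. There are 200 camera calls.

TASK

Pack the staining kit into the black caddy: nest the two loose steel beakers, either one first, into the steel beaker that stands in the caddy's ring, so that all three form one straight upright stack with each beaker fully home. Lay the brown glass bottle gently on its side in the caddy's cradle, cap either way, centred across both V-shaped saddles; do not drop it in. Leave everything else on the bench where it is.

Things in the scene. Friction and masses are not known exactly. Their poses are not given: they have to be found in the camera images.
- base_beaker: The base beaker, upright in the ring of the caddy: stepped steel beaker, 95 mm tall: outer diameter 39 mm at the foot, 55 mm at 58 mm height, flat shoulder out to 64 mm at 60 mm, 66 mm at the rim (mouth 61 mm), wall 2.5 mm, 110 g. Origin: centre of underside, z up its axis. Nested, its shoulder rests on the rim of the one below and it stands 36 mm higher than it.
- beaker_1: A loose beaker upright on the bench, same as the base beaker: stepped steel beaker, 95 mm tall: outer diameter 39 mm at the foot, 55 mm at 58 mm height, flat shoulder out to 64 mm at 60 mm, 66 mm at the rim (mouth 61 mm), wall 2.5 mm, 110 g. Origin: centre of underside, z up its axis. Nested, its shoulder rests on the rim of the one below and it stands 36 mm higher than it.
- beaker_2: The other loose beaker upright on the bench, same as the base beaker: stepped steel beaker, 95 mm tall: outer diameter 39 mm at the foot, 55 mm at 58 mm height, flat shoulder out to 64 mm at 60 mm, 66 mm at the rim (mouth 61 mm), wall 2.5 mm, 110 g. Origin: centre of underside, z up its axis. Nested, its shoulder rests on the rim of the one below and it stands 36 mm higher than it.
- bottle: Brown glass bottle with a black screw cap, standing upright on the bench, about 200 g (varies): body 50 mm diameter up to 84 mm, shoulder narrowing to a 24 mm neck at 98 mm, cap 30 mm diameter from 102 to 122 mm (the top). Origin: centre of its underside; z along its axis towards the cap.
- bottle_mid (a point): Middle of the bottle's 50 mm body, on its axis, 42 mm above its underside.
- caddy: Black plastic caddy with bare aluminium ring and saddles, fixed: plate 120 mm (x) by 280 mm (y), 6 mm thick, lip 12 mm high all round. At its -y end a low ring (bore 45 mm, top 16 mm above the bench) holds the base beaker; at its +y end is the cradle. Origin: centre of its underside; x across, y along its length, z up.
- stand (a point): Centre of the ring's floor in the caddy (6 mm above the bench, 90 mm from the caddy's origin to its -y), where the base beaker's underside rests. Axes as the caddy's.
- cradle (a point): The caddy's bottle cradle: two V saddles, 8 mm thick, 50 mm wide, 28 mm either side of this point along the caddy's y, tops 32 mm above the bench, open between. This point (60 mm from the caddy's origin to its +y, 43.4 mm above the bench) is where bottle_mid comes when the bottle lies centred along y in both saddles. Axes as the caddy's.
- petri_dish: Bystander: clear closed petri dish, 92 mm diameter, 18 mm high. Origin: centre of its underside.
- slide_box: Bystander: grey slide box 85 by 100 mm, 30 mm high. Origin: centre of its underside.
- eyepiece: Bystander: microscope eyepiece standing upright, 42 mm diameter, 60 mm high. Origin: centre of its underside.
- objective_jar: Bystander: small clear jar with black lid, 48 mm diameter, 70 mm high. Origin: centre of its underside.
- glass_jar: Bystander: plain open glass cup, 72 mm diameter, 70 mm high; not part of the kit. Origin: centre of its underside.
- brush: Bystander: lens brush lying flat, 160 mm long. Origin: centre of its underside, x along its length.
Not all that is in view belongs to the job. Leave any blue look-alike of the beaker_2 alone.

How it is judged:
By the outcome, as a careful person would: the job done as asked, in the order asked, and still so for the second after the job is handed in, with the robot touching nothing.
It also fails if it takes over 66 s, if anything falls off the work surface, if the arm or the gripper's body presses on something with over 40 N, if the wrist force passes 120 N, or if a joint passes its speed limit or range.

## Working session

There is one attempt and no reset: what is moved stays moved. The work goes in short steps, Python scripts to look and compute and a tool call to move; the robot and the scene stay as the last step left them, time stands still between calls to the robot, and variables do not carry over. Pictures are saved under pics/ and viewed, at most 10 in all, crops included, and the job is handed in when it is done.

Besides the shell and the picture viewer there is one more tool, called as a command line: name --argument value ..., lists and objects as JSON in quotes. drive_tool: Moves the arm, as the interface text tells. Shifts and turns lie within -1 to 1; 1 stands for 200 mm of shift or 60 degrees of turn. Its arguments: {"type":"object","properties":{"motion":{"type":"array","items":{"type":"array"}},"squeeze":{"type":"number"}},"required":["motion"]}

```bash
mkdir -p pics; ls; python3 - <<'E'
from rig import bot,vision
import cv2,numpy as np
for n in("scene","top"):
    p,d=vision.snapshot(n);c=vision.calibration(n);print(n,c)
    np.savez(f"pics/{n}0.npz",p=p,d=d)
    cv2.imwrite(f"pics/{n}0.png",cv2.resize(p[:,:,::-1],(800,600),interpolation=cv2.INTER_CUBIC))
s=bot.get_state();print(s)
E
```

```text
pics
scene {'vfov': 51.34406736406668, 'cx': 256.31851555879405, 'cy': 194.24728568247392, 'T': array([[ 0.75742365,  0.32759278, -0.56479411,  1.23907372],
       [ 0.65251779, -0.41028627,  0.6370916 , -0.83528526],
       [-0.02302066, -0.85108645, -0.52452064,  0.72595535],
       [ 0.        ,  0.        ,  0.        ,  1.        ]])}
top {'vfov': 43.94270772075787, 'cx': 257.0953096297827, 'cy': 192.00826404598507, 'T': array([[-0.011728  , -0.99472776,  0.10187808,  0.42777554],
       [-0.99984411,  0.01032105, -0.01432625, -0.01524274],
       [ 0.01319923, -0.10203021, -0.99469373,  1.24934814],
       [ 0.        ,  0.        ,  0.        ,  1.        ]])}
{'clock': 0.1, 'joints': array([ 1.12606874,  0.32176287, -0.07008203,  1.45155833,  0.02262002,
        1.37082772, -0.0569017 ]), 'qvel': array([-2.06176311e-03, -3.98626036e-03,  4.86324144e-04, -2.06002441e-03,
        3.37095261e-05, -9.81082003e-04,  2.56801423e-04]), 'joint_efforts': array([ 2.39019901e-04, -4.94877255e+01, -3.83771136e-01, -3.15210629e+01,
        1.30068505e-02,  7.46990845e-03, -2.73197435e-05]), 'eef_pos': array([ 0.28762048, -0.58236708,  0.2383211 ]), 'tcp_rot': array([[ 8.96560047e-01,  4.42921322e-01, -8.85599971e-04],
       [ 4.42922193e-01, -8.96558746e-01,  1.53199120e-03],
       [-1.15440829e-04, -1.76577399e-03, -9.99998434e-01]]), 'ft_force': array([0.27753337, 0.27778884, 0.51780585]), 'wrist_torque': array([-0.02637991, -0.0268693 , -0.04390665]), 'grip_force': 0.0, 'gripper_width': 1.000354257294176}
```

View pics/top0.png

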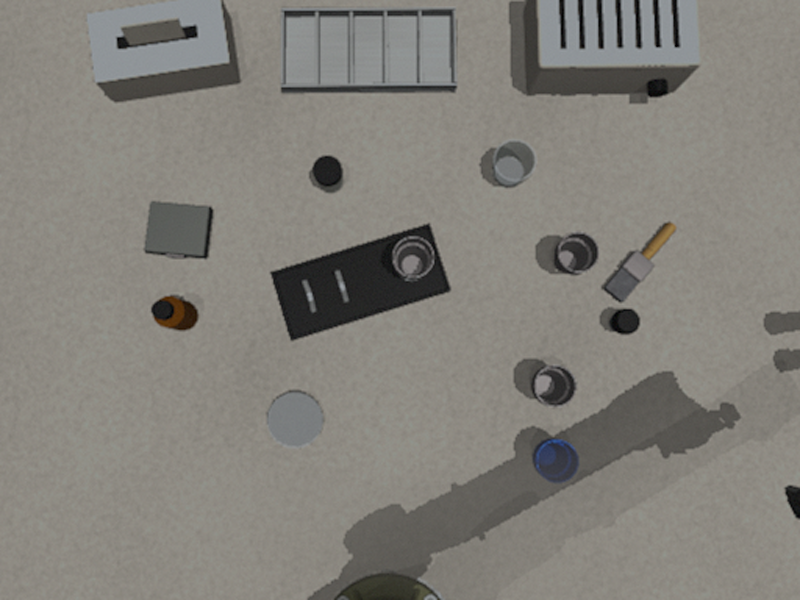

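View pics/scene0.png

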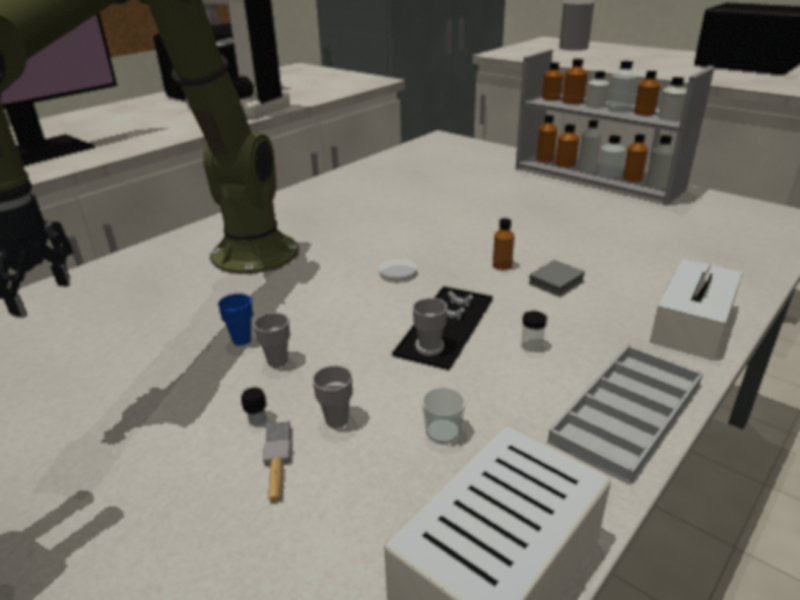

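Top view (800x600 pixels): the steel beakers are at (577,253) and (553,385), the base beaker is in the caddy at (413,258), and the bottle is at (175,312). Possible look-alikes are the blue beaker (556,460), the glass cup (513,163), the objective jar (328,170), the eyepiece (625,320), and the bottles on the far shelf, visible in the scene view only. I'm choosing the two bare-steel ones and the brown bottle on the bench.

```bash
cat > h.py <<'E'
import numpy as np,cv2
from rig import bot,vision
def cloud(n,p=None,d=None):
    if d is None:p,d=vision.snapshot(n)
    c=vision.calibration(n);h,w=d.shape;f=h/2/np.tan(np.radians(c["vfov"]/2))
    v,u=np.mgrid[:h,:w]
    P=np.stack([(u-c["cx"])/f*d,(v-c["cy"])/f*d,d],-1)@c["T"][:3,:3].T+c["T"][:3,3]
    P[d==0]=np.nan
    return p,P
def proj(n,X):
    c=vision.calibration(n);f=192/np.tan(np.radians(c["vfov"]/2))
    q=(np.asarray(X)-c["T"][:3,3])@c["T"][:3,:3]
    return q[...,:2]/q[...,2:]*f+[c["cx"],c["cy"]]
def fitc(x):
    A=np.c_[2*x,np.ones(len(x))];s=np.linalg.lstsq(A,(x**2).sum(1),rcond=None)[0]
    return s[:2],np.sqrt(s[2]+s[:2]@s[:2])
def near(P,xy,r,z0,z1):
    return P[(np.hypot(P[...,0]-xy[0],P[...,1]-xy[1])<r)&(P[...,2]>z0)&(P[...,2]<z1)]
E
python3 - <<'E'
from h import *
C={}
for n in("top","scene"):
    z=np.load(f"pics/{n}0.npz");C[n]=cloud(n,z["p"],z["d"])
p,P=C["top"]
px={"b1":(577,253),"b2":(553,385),"base":(413,258),"blue":(556,460),"glass":(513,163),"bottle":(165,308),"obj":(328,170),"eyep":(625,320),"petri":(295,418),"box":(180,230),"brush":(640,262)}
for k,(u,v) in px.items():
    u=int(u*.64);v=int(v*.64)
    a=P[v-18:v+19,max(u-18,0):u+19].reshape(-1,3);a=a[np.isfinite(a[:,0])]
    zt=np.percentile(a[:,2],99.5);t=a[a[:,2]>max(zt-.008,.004)]
    c=(t.max(0)+t.min(0))/2
    cc,r=fitc(t[:,:2]);
    (ex,ey),er=cv2.minEnclosingCircle(t[:,:2].astype(np.float32))
    print(k,"ztop %.4f n%d"%(zt,len(t)),"bbox",c[:2].round(4),"enc",round(ex,4),round(ey,4),round(er,4),"fit",cc.round(4),r.round(4))
    # scene check
    s=near(C["scene"][1],c[:2],.06,zt-.008,zt+.008)
    if len(s)>5:
        (ex,ey),er=cv2.minEnclosingCircle(s[:,:2].astype(np.float32));print("    scene",len(s),round(ex,4),round(ey,4),round(er,4))
# caddy
hsv=cv2.cvtColor(p,cv2.COLOR_RGB2HSV)
m=((hsv[...,2]<60)).astype(np.uint8);m[:140]=0;m[225:]=0;m[:,:165]=0;m[:,300:]=0
m=cv2.morphologyEx(m,cv2.MORPH_CLOSE,np.ones((3,3)))
co=max(cv2.findContours(m,0,1)[0],key=cv2.contourArea)
hull=cv2.convexHull(co)[:,0]
q=np.array([P[v,u] for u,v in co[:,0]]);print("caddy rimz",np.nanmedian(q[:,2]))
# cast onto z=.012
c=vision.calibration("top");f=192/np.tan(np.radians(c["vfov"]/2))
r=np.c_[(hull-[c["cx"],c["cy"]])/f,np.ones(len(hull))]@c["T"][:3,:3].T;o=c["T"][:3,3]
X=o+r*((.012-o[2])/r[:,2])[:,None]
R=cv2.minAreaRect((X[:,:2]*1000).astype(np.float32));print(R,cv2.boxPoints(R))
# saddles
s=P[(P[...,2]>.02)&(P[...,2]<.036)&(P[...,0]>.38)&(P[...,0]<.56)&(P[...,1]>-.02)&(P[...,1]<.2)]
print(len(s));
if len(s)>5: 
    R=cv2.minAreaRect((s[:,:2]*1000).astype(np.float32));print("saddles",R)
a=cv2.resize(p[100:300,300:440,::-1],None,fx=3,fy=3,interpolation=cv2.INTER_CUBIC)
b=cv2.resize(p[100:300,80:300,::-1],None,fx=2,fy=2)
b=cv2.copyMakeBorder(b,0,200,0,0,cv2.BORDER_CONSTANT)
cv2.imwrite("pics/crop1.png",cv2.resize(np.hstack([a[:600],b[:600]]),(800,560)))
E
```

```text
b1 ztop 0.0984 n113 bbox [ 0.6185 -0.3109] enc 0.6187 -0.3112 0.0335 fit [ 0.6185 -0.3109] 0.0314
    scene 114 0.6217 -0.312 0.0336
b2 ztop 0.0995 n95 bbox [ 0.41  -0.267] enc 0.4099 -0.2678 0.0332 fit [ 0.41   -0.2675] 0.0314
    scene 68 0.4137 -0.2662 0.0347
base ztop 0.1046 n91 bbox [ 0.6116 -0.0507] enc 0.6121 -0.0508 0.033 fit [ 0.6122 -0.0505] 0.0313
    scene 78 0.6153 -0.0505 0.0344
blue ztop 0.0986 n115 bbox [ 0.295  -0.2668] enc 0.2952 -0.2667 0.0333 fit [ 0.2958 -0.2665] 0.0314
    scene 73 0.2962 -0.2686 0.0368
glass ztop 0.0748 n150 bbox [ 0.7755 -0.219 ] enc 0.7755 -0.219 0.0361 fit [ 0.7748 -0.2188] 0.0334
    scene 133 0.7784 -0.2198 0.0377
bottle ztop 0.1260 n126 bbox [0.5326 0.3336] enc 0.5322 0.3332 0.0151 fit [0.5322 0.3332] 0.0107
    scene 27 0.5377 0.3332 0.0169
obj ztop 0.0750 n266 bbox [0.7616 0.0871] enc 0.7617 0.0866 0.0243 fit [0.7615 0.0862] 0.017
    scene 118 0.7654 0.0862 0.0261
eyep ztop 0.0648 n178 bbox [ 0.5118 -0.3964] enc 0.5117 -0.3961 0.0201 fit [ 0.512  -0.3963] 0.0136
    scene 110 0.5151 -0.3954 0.0202
petri ztop 0.0238 n866 bbox [0.3607 0.1444] enc 0.3585 0.1439 0.0458 fit [0.3591 0.1439] 0.0324
    scene 205 0.3625 0.1451 0.0468
box ztop 0.0365 n895 bbox [0.6738 0.3345] enc 0.6726 0.338 0.0621 fit [0.6756 0.3352] 0.0359
    scene 232 0.6781 0.3358 0.0565
brush ztop 0.0262 n381 bbox [ 0.6157 -0.4321] enc 0.6168 -0.432 0.0678 fit [ 0.6174 -0.4291] 0.0351
    scene 271 0.6168 -0.4306 0.0594
caddy rimz 0.012286009734590708
((587.5206298828125, 36.56040954589844), (118.75379180908203, 278.0980529785156), 16.74860382080078) [[ 490.5924    152.59995 ]
 [ 570.7328   -113.70075 ]
 [ 684.44885   -79.479126]
 [ 604.3085    186.82156 ]]
97
saddles ((469.6593017578125, 117.86302185058594), (71.77072143554688, 205.63714599609375), 73.2071762084961)
```

View pics/crop1.png

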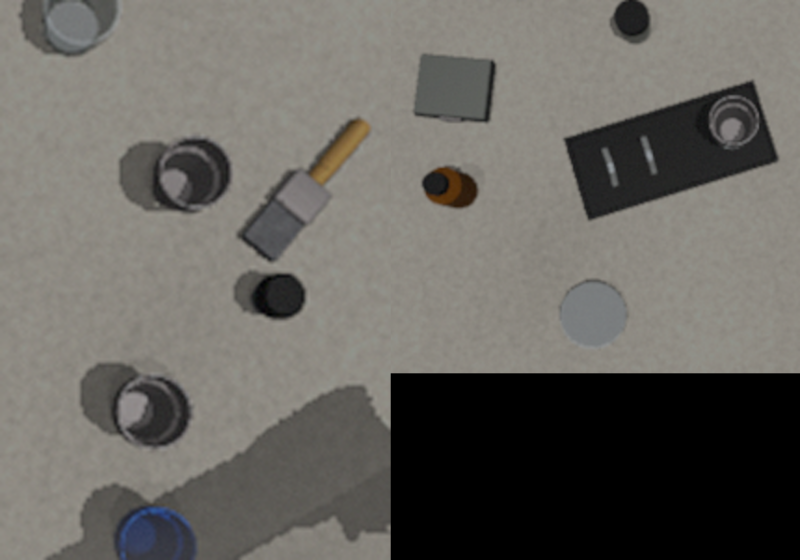

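The crop confirms the bare-steel beakers at (193,173) and (150,410), with the blue one at (157,540) left alone. Both views agree to about 3 mm, and sizes and heights match. Now I'll move toward beaker 1 at about (0.620, -0.3115).

drive_tool --motion '[[[0.3,-0.14,0],[0,0,0],1],[[0.6,-0.28,0],[0,0,0],1],[[0.9,-0.4,0],[0,0,0],1],[[1,-0.48,0],[0,0,0],1],[[1,-0.48,0],[0,0,0],1]]' --squeeze 40

```text
clock: 0.72
eef_pos: [0.4272, -0.4043, 0.2391]
tcp_rot: [[0.893, 0.449, 0.001], [0.449, -0.893, 0.001], [0.001, -0.001, -1.0]]
ft_force: [0.3, 0.2, -0.4]
gripper_width: 1.001
grip_force: 0.0
```

drive_tool --motion '[[[0.3,0,0],[0,0,0],1],[[0.6,0,0],[0,0,0],1],[[0.9,0,0],[0,0,0],1],[[1,0,0],[0,0,0],1],[[1,0,0],[0,0,0],1],[[1,0,0],[0,0,0],1]]'

```text
clock: 1.48
eef_pos: [0.6019, -0.3224, 0.2391]
tcp_rot: [[0.898, 0.44, -0.002], [0.44, -0.898, -0.002], [-0.002, 0.001, -1.0]]
ft_force: [-1.2, -0.9, 0.4]
gripper_width: 0.995
grip_force: 0.0
```

```bash
cat >> h.py <<'E'
from scipy.spatial.transform import Rotation as Ro
def units(pos,rot=None):
    s=bot.get_state();R=s["tcp_rot"];d=R.T@(np.array(pos)-s["eef_pos"])/.2
    t=Ro.from_matrix(R.T@rot).as_rotvec()/np.radians(60) if rot is not None else np.zeros(3)
    print("clk %.2f"%s["clock"],"shift",d.round(3),"turn",t.round(3),"at",s["eef_pos"].round(4),"w %.3f g %.1f"%(s["gripper_width"],s["grip_force"]),"F",s["ft_force"].round(1),"j",s["joints"].round(2))
def yawR(az):  # tool down, closing axis (y) at azimuth az
    c,s=np.cos(az),np.sin(az);y=np.array([c,s,0]);z=np.array([0,0,-1.]);return np.c_[np.cross(y,z),y,z]
E
python3 -c "
from h import *
s=bot.get_state();y=s['tcp_rot'][:,1];units((.620,-.3115,.07),yawR(np.arctan2(y[1],y[0])))"
```

```text
clk 1.48 shift [ 0.107 -0.01   0.845] turn [ 0.001  0.002 -0.   ] at [ 0.6019 -0.3224  0.2391] w 0.995 g 0.0 F [-1.2 -0.9  0.4] j [ 0.65  0.41 -0.28  1.35  0.11  1.4  -0.74]
```

drive_tool --motion '[[[0.09,-0.01,0],[0,0,0],1],[[0.09,-0.01,0.2],[0,0,0],1],[[0.09,-0.01,0.4],[0,0,0],1],[[0.09,-0.01,0.5],[0,0,0],1],[[0.09,-0.01,0.5],[0,0,0],1]]'

```text
clock: 2.1
eef_pos: [0.6185, -0.3096, 0.138]
tcp_rot: [[0.897, 0.443, -0.002], [0.443, -0.897, 0.001], [-0.002, -0.002, -1.0]]
ft_force: [0.4, -0.1, 0.5]
gripper_width: 1.0
grip_force: 0.0
```

```bash
python3 -c "
from h import *
units((.620,-.3115,.07))"
```

```text
clk 2.10 shift [0.003 0.013 0.34 ] turn [0. 0. 0.] at [ 0.6185 -0.3096  0.138 ] w 1.000 g 0.0 F [ 0.4 -0.1  0.5] j [ 0.63  0.48 -0.28  1.45  0.14  1.23 -0.78]
```

drive_tool --motion '[[[0.003,0.013,0.1],[0,0,0],1],[[0.003,0.013,0.25],[0,0,0],1],[[0.003,0.013,0.34],[0,0,0],1],[[0.003,0.013,0.34],[0,0,0],1],[[0.003,0.013,0.34],[0,0,0],0.4],[[0.003,0.013,0.34],[0,0,0],0.2],[[0.003,0.013,0.34],[0,0,0],0],[[0.003,0.013,0.34],[0,0,0],0],[[0.003,0.013,0.34],[0,0,0],0],[[0.003,0.013,0.34],[0,0,0],0]]'

```text
clock: 3.35
eef_pos: [0.6221, -0.312, 0.0732]
tcp_rot: [[0.896, 0.443, 0.003], [0.443, -0.896, -0.001], [0.002, 0.002, -1.0]]
ft_force: [-0.4, 1.3, 6.2]
gripper_width: 0.763
grip_force: 44.8
```

```bash
python3 -c "
from h import *
units((.620,-.3115,.07))"
```

```text
clk 3.35 shift [-0.008 -0.007  0.016] turn [0. 0. 0.] at [ 0.6221 -0.312   0.0732] w 0.763 g 44.8 F [-0.4  1.3  6.2] j [ 0.63  0.54 -0.27  1.5   0.16  1.12 -0.79]
```

drive_tool --motion '[[[0,0,-0.1],[0,0,0],0],[[0,0,-0.3],[0,0,0],0],[[0,0,-0.5],[0,0,0],0],[[0,0,-0.7],[0,0,0],0],[[0,0,-0.85],[0,0,0],0],[[0,0,-0.85],[0,0,0],0],[[0,0,-0.85],[0,0,0],0]]'

```text
clock: 4.22
eef_pos: [0.6203, -0.3119, 0.2404]
tcp_rot: [[0.897, 0.443, -0.001], [0.443, -0.897, 0.0], [-0.001, -0.001, -1.0]]
ft_force: [-0.0, 0.4, -1.3]
gripper_width: 0.765
grip_force: 44.8
```

```bash
python3 -c "
from h import *
units((.6137,-.0505,.24))"
```

```text
clk 4.22 shift [ 0.549 -1.186  0.002] turn [0. 0. 0.] at [ 0.6203 -0.3119  0.2404] w 0.765 g 44.8 F [-0.   0.4 -1.3] j [ 0.63  0.43 -0.28  1.31  0.12  1.41 -0.76]
```

drive_tool --motion '[[[0.1,-0.22,0],[0,0,0],0],[[0.2,-0.44,0],[0,0,0],0],[[0.3,-0.66,0],[0,0,0],0],[[0.4,-0.88,0],[0,0,0],0],[[0.46,-1,0],[0,0,0],0],[[0.46,-1,0],[0,0,0],0]]'

```text
clock: 4.97
eef_pos: [0.614, -0.0881, 0.2397]
tcp_rot: [[0.894, 0.448, -0.003], [0.448, -0.894, 0.002], [-0.002, -0.003, -1.0]]
ft_force: [-0.5, -0.3, -2.3]
gripper_width: 0.761
grip_force: 44.9
```

drive_tool --motion '[[[0.089,-0.186,0],[0,0,0],0],[[0.089,-0.186,0],[0,0,0],0],[[0.089,-0.186,0],[0,0,0],0],[[0.089,-0.186,0],[0,0,0],0]]'

```text
clock: 5.48
eef_pos: [0.6141, -0.0528, 0.2407]
tcp_rot: [[0.898, 0.44, -0.001], [0.44, -0.898, -0.001], [-0.001, 0.0, -1.0]]
ft_force: [-0.5, -1.0, -1.2]
gripper_width: 0.766
grip_force: 44.9
```

```bash
python3 - <<'E'
from h import *
units((.6137,-.0505,.14))
for n in("scene","top"):
    p,P=cloud(n);np.savez(f"pics/{n}1.npz",p=p,P=P)
    u,v=proj(n,[.6137,-.05,.15]).astype(int);print(n,u,v)
    a=cv2.resize(p[max(v-60,0):v+60,u-65:u+65,::-1],(400,370),interpolation=cv2.INTER_CUBIC);cv2.imwrite(f"pics/c1{n}.png",a)
    if n=="scene":b=a
cv2.imwrite("pics/c1.png",np.hstack([b,a]))
E
```

```text
clk 5.47 shift [ 0.004 -0.011  0.503] turn [0. 0. 0.] at [ 0.6141 -0.0528  0.2407] w 0.766 g 44.9 F [-0.5 -1.  -1.2] j [ 0.38  0.28 -0.41  1.53  0.11  1.36 -1.15]
scene 274 181
top 264 160
```

View pics/c1.png

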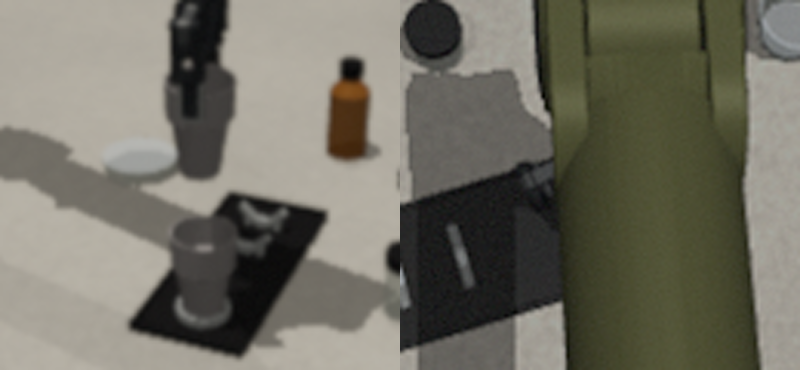

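The held beaker hangs upright at crop (200,130), above the base beaker at (205,270). The top view is blocked by the arm. I'll compare both axes in the scene camera.

```bash
python3 - <<'E'
from h import *
P=np.load("pics/scene1.npz")["P"]
units((.6137,-.0505,.14))
def ax(xy,zs):
    for z in zs:
        m=(np.hypot(P[...,0]-xy[0],P[...,1]-xy[1])<.05)&(abs(P[...,2]-z)<.004)
        v,u=np.nonzero(m)
        c,r=fitc(P[m][:,:2]) 
        e=proj("scene",[*xy,z])
        print("z%.3f n%d midcol %.1f width %d expected %.1f fit"%(z,m.sum(),(u.min()+u.max())/2,u.max()-u.min()+1,e[0]),c.round(4),r.round(4))
ax((.6137,-.0505),(.03,.04,.05,.06,.09))
s=bot.get_state()["eef_pos"]
ax(s[:2],(.175,.185,.195,.205,.215,.225))
E
```

```text
clk 5.58 shift [ 0.002 -0.009  0.505] turn [0. 0. 0.] at [ 0.6142 -0.0522  0.241 ] w 0.763 g 44.9 F [-0.2 -0.1 -0.9] j [ 0.38  0.28 -0.41  1.53  0.11  1.36 -1.15]
z0.030 n30 midcol 274.5 width 14 expected 274.2 fit [ 0.6169 -0.0517] 0.0202
z0.040 n28 midcol 274.5 width 16 expected 274.2 fit [ 0.6153 -0.0504] 0.0231
z0.050 n32 midcol 275.0 width 17 expected 274.2 fit [ 0.6154 -0.05  ] 0.025
z0.060 n32 midcol 275.0 width 17 expected 274.2 fit [ 0.6135 -0.0482] 0.0288
z0.090 n92 midcol 274.5 width 22 expected 274.2 fit [ 0.6163 -0.0507] 0.0313
z0.175 n30 midcol 273.5 width 14 expected 274.0 fit [ 0.6146 -0.055 ] 0.0176
z0.185 n34 midcol 273.5 width 16 expected 274.0 fit [ 0.615  -0.0545] 0.0195
z0.195 n33 midcol 273.5 width 16 expected 274.0 fit [ 0.6148 -0.0547] 0.0211
z0.205 n40 midcol 273.5 width 18 expected 274.0 fit [ 0.6134 -0.0535] 0.0242
z0.215 n41 midcol 273.5 width 18 expected 274.0 fit [ 0.6151 -0.0541] 0.0245
z0.225 n24 midcol 275.0 width 21 expected 274.0 fit [ 0.6159 -0.0552] 0.0266
```

drive_tool --motion '[[[0.01,-0.013,0],[0,0,0],0],[[0.01,-0.013,0.1],[0,0,0],0],[[0.01,-0.013,0.2],[0,0,0],0],[[0.01,-0.013,0.3],[0,0,0],0],[[0.01,-0.013,0.4],[0,0,0],0],[[0.01,-0.013,0.5],[0,0,0],0],[[0.01,-0.013,0.5],[0,0,0],0],[[0.01,-0.013,0.5],[0,0,0],0]]'

```text
clock: 6.58
eef_pos: [0.6154, -0.0474, 0.1418]
tcp_rot: [[0.897, 0.443, 0.001], [0.443, -0.897, -0.0], [0.001, 0.0, -1.0]]
ft_force: [-0.4, 1.2, -1.2]
gripper_width: 0.76
grip_force: 44.9
```

```bash
python3 - <<'E'
from h import *
units((.6148,-.049,.1152))
p,P=cloud("scene")
u,v=proj("scene",[.6137,-.05,.1]).astype(int)
cv2.imwrite("pics/c2.png",cv2.resize(p[v-50:v+50,u-50:u+50,::-1],(600,600),interpolation=cv2.INTER_CUBIC))
E
```

```text
clk 6.58 shift [-0.007  0.006  0.133] turn [0. 0. 0.] at [ 0.6154 -0.0474  0.1418] w 0.760 g 44.9 F [-0.4  1.2 -1.2] j [ 0.37  0.34 -0.4   1.65  0.14  1.18 -1.18]
```

View pics/c2.png

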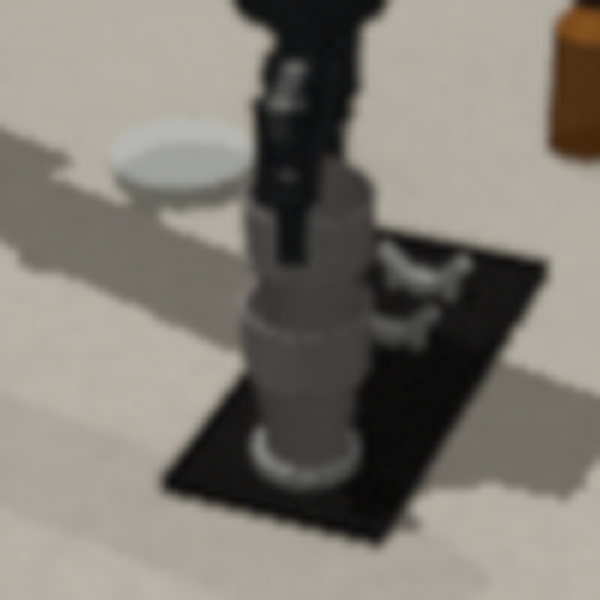

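Held (246–374) and base (243–374) columns line up, with no force building. I'll lower it slowly.

drive_tool --motion '[[[-0.004,0.003,0.04],[0,0,0],0],[[-0.004,0.003,0.08],[0,0,0],0],[[-0.004,0.003,0.11],[0,0,0],0],[[-0.004,0.003,0.13],[0,0,0],0],[[-0.004,0.003,0.13],[0,0,0],0],[[-0.004,0.003,0.13],[0,0,0],0]]'

```text
clock: 7.38
eef_pos: [0.6147, -0.0486, 0.1155]
tcp_rot: [[0.897, 0.443, 0.001], [0.443, -0.897, -0.001], [0.0, 0.001, -1.0]]
ft_force: [1.5, -1.8, 0.6]
gripper_width: 0.763
grip_force: 44.9
```

drive_tool --motion '[[[0,0,0.01],[0,0,0],0],[[0,0,0.02],[0,0,0],0],[[0,0,0.02],[0,0,0],0],[[0,0,0.02],[0,0,0],0]]'

```text
clock: 7.88
eef_pos: [0.6167, -0.0489, 0.1148]
tcp_rot: [[0.897, 0.443, 0.006], [0.443, -0.897, -0.002], [0.004, 0.004, -1.0]]
ft_force: [-1.5, -2.3, 12.6]
gripper_width: 0.761
grip_force: 45.8
```

Seated at the expected height. Release, then lift.

drive_tool --motion '[[[0,0,-0.018],[0,0,0],0],[[0,0,-0.018],[0,0,0],0],[[0,0,-0.018],[0,0,0],0.6],[[0,0,-0.018],[0,0,0],1],[[0,0,-0.018],[0,0,0],1],[[0,0,-0.018],[0,0,0],1],[[0,0,-0.1],[0,0,0],1],[[0,0,-0.3],[0,0,0],1],[[0,0,-0.55],[0,0,0],1],[[0,0,-0.65],[0,0,0],1],[[0,0,-0.65],[0,0,0],1]]'

```text
clock: 9.25
eef_pos: [0.6154, -0.0482, 0.2434]
tcp_rot: [[0.897, 0.443, 0.004], [0.443, -0.897, -0.001], [0.003, 0.002, -1.0]]
ft_force: [1.2, 0.4, 0.1]
gripper_width: 1.0
grip_force: 0.0
```

```bash
python3 - <<'E'
from h import *
p,P=cloud("scene")
def ax(xy,zs):
    for z in zs:
        m=(np.hypot(P[...,0]-xy[0],P[...,1]-xy[1])<.05)&(abs(P[...,2]-z)<.004)
        v,u=np.nonzero(m);c,r=fitc(P[m][:,:2])
        print("z%.3f n%d mid %.1f w %d"%(z,m.sum(),(u.min()+u.max())/2,u.max()-u.min()+1),c.round(4),r.round(4))
ax((.6155,-.05),(.04,.05,.08,.09,.115,.125,.133,.138))
q=near(P,(.6155,-.05),.05,.1,.2);print("top z",np.sort(q[:,2])[-8:].round(4))
units((.412,-.267,.243))
E
```

```text
z0.040 n29 mid 274.5 w 16 [ 0.6154 -0.0507] 0.0222
z0.050 n27 mid 275.0 w 17 [ 0.6145 -0.0493] 0.0247
z0.080 n53 mid 274.5 w 22 [ 0.6154 -0.0498] 0.0311
z0.090 n46 mid 274.5 w 22 [ 0.6148 -0.0494] 0.0313
z0.115 n90 mid 274.5 w 22 [ 0.6155 -0.0495] 0.0309
z0.125 n100 mid 275.0 w 23 [ 0.6156 -0.0496] 0.0312
z0.133 n114 mid 275.0 w 23 [ 0.6153 -0.0494] 0.0314
z0.138 n55 mid 275.0 w 23 [ 0.615  -0.0495] 0.0314
top z [0.1371 0.1372 0.1374 0.1377 0.1377 0.1379 0.1392 0.1397]
clk 9.30 shift [-1.392  0.532 -0.009] turn [0. 0. 0.] at [ 0.6144 -0.0482  0.2413] w 0.998 g 0.0 F [-0.7  0.5 -0.8] j [ 0.37  0.27 -0.41  1.53  0.11  1.36 -1.16]
```

Stage one is verified: the top is at 137 mm and the axis is straight. Now beaker 2.

drive_tool --motion '[[[-0.25,0.09,0],[0,0,0],1],[[-0.5,0.18,0],[0,0,0],1],[[-0.75,0.28,0],[0,0,0],1],[[-1,0.38,0],[0,0,0],1],[[-1,0.38,0],[0,0,0],1],[[-1,0.38,0],[0,0,0],1]]'

```text
clock: 10.05
eef_pos: [0.4683, -0.2043, 0.2397]
tcp_rot: [[0.897, 0.443, -0.002], [0.443, -0.897, 0.002], [-0.001, -0.002, -1.0]]
ft_force: [-0.3, 0.2, -0.4]
gripper_width: 1.0
grip_force: 0.0
```

drive_tool --motion '[[[-0.2,0.07,0],[0,0,0],1],[[-0.386,0.151,0],[0,0,0],1],[[-0.386,0.151,0.15],[0,0,0],1],[[-0.386,0.151,0.35],[0,0,0],1],[[-0.386,0.151,0.5],[0,0,0],1],[[-0.386,0.151,0.5],[0,0,0],1],[[-0.386,0.151,0.5],[0,0,0],1]]'

```text
clock: 10.92
eef_pos: [0.4142, -0.2658, 0.1421]
tcp_rot: [[0.896, 0.444, 0.001], [0.444, -0.896, -0.0], [0.001, 0.001, -1.0]]
ft_force: [-0.2, -0.7, 0.5]
gripper_width: 1.002
grip_force: 0.0
```

```bash
python3 -c "
from h import *
s=bot.get_state();y=s['tcp_rot'][:,1];units((.413,-.266,.073),yawR(np.arctan2(y[1],y[0])))"
```

```text
clk 10.93 shift [-0.006 -0.002  0.345] turn [ 0.001 -0.001  0.   ] at [ 0.4142 -0.2658  0.1421] w 1.002 g 0.0 F [-0.2 -0.7  0.5] j [ 0.72  0.07 -0.21  1.95  0.02  1.12 -0.61]
```

drive_tool --motion '[[[-0.004,0,0.1],[0,0,0],1],[[-0.004,0,0.25],[0,0,0],1],[[-0.004,0,0.34],[0,0,0],1],[[-0.004,0,0.34],[0,0,0],1],[[-0.004,0,0.34],[0,0,0],0.4],[[-0.004,0,0.34],[0,0,0],0.2],[[-0.004,0,0.34],[0,0,0],0],[[-0.004,0,0.34],[0,0,0],0],[[-0.004,0,0.34],[0,0,0],0],[[-0.004,0,0.34],[0,0,0],0]]'

```text
clock: 12.18
eef_pos: [0.4136, -0.267, 0.0755]
tcp_rot: [[0.897, 0.443, 0.003], [0.443, -0.897, -0.002], [0.002, 0.003, -1.0]]
ft_force: [-1.1, 1.6, 5.5]
gripper_width: 0.743
grip_force: 43.4
```

drive_tool --motion '[[[0,0,-0.1],[0,0,0],0],[[0,0,-0.3],[0,0,0],0],[[0,0,-0.5],[0,0,0],0],[[0,0,-0.7],[0,0,0],0],[[0,0,-0.9],[0,0,0],0],[[0,0,-0.95],[0,0,0],0],[[0,0,-0.95],[0,0,0],0]]'

```text
clock: 13.05
eef_pos: [0.4124, -0.2667, 0.2637]
tcp_rot: [[0.897, 0.443, 0.001], [0.443, -0.897, -0.001], [0.0, 0.001, -1.0]]
ft_force: [0.5, -0.5, -1.3]
gripper_width: 0.746
grip_force: 44.7
```

```bash
python3 -c "
from h import *
units((.6148,-.0486,.265))"
```

```text
clk 13.05 shift [ 1.39  -0.53  -0.006] turn [0. 0. 0.] at [ 0.4124 -0.2667  0.2637] w 0.746 g 44.7 F [ 0.5 -0.5 -1.3] j [ 0.73 -0.02 -0.21  1.79 -0.    1.37 -0.59]
```

```bash
cat >> h.py <<'E'
def ax(P,xy,zs):
    for z in zs:
        m=(np.hypot(P[...,0]-xy[0],P[...,1]-xy[1])<.05)&(abs(P[...,2]-z)<.004)
        if m.sum()<8: continue
        v,u=np.nonzero(m);c,r=fitc(P[m][:,:2])
        print("z%.3f n%d mid %.1f w %d exp %.1f"%(z,m.sum(),(u.min()+u.max())/2,u.max()-u.min()+1,proj("scene",[*xy,z])[0]),c.round(4),r.round(4))
E
python3 - <<'E'
from h import *
p,P=cloud("scene");s=bot.get_state()
ax(P,s["eef_pos"][:2],np.arange(.185,.29,.01))
u,v=proj("scene",s["eef_pos"]-[0,0,.02]).astype(int)
cv2.imwrite("pics/c3.png",cv2.resize(p[v-50:v+50,u-50:u+50,::-1],(500,500),interpolation=cv2.INTER_CUBIC))
E
```

```text
z0.195 n35 mid 168.5 w 14 exp 168.7 [ 0.4133 -0.2686] 0.0177
z0.205 n36 mid 167.5 w 16 exp 168.2 [ 0.4134 -0.2688] 0.0192
z0.215 n41 mid 167.0 w 17 exp 167.7 [ 0.411  -0.2677] 0.0222
z0.225 n38 mid 166.5 w 18 exp 167.2 [ 0.4134 -0.2691] 0.0222
z0.235 n44 mid 166.0 w 19 exp 166.7 [ 0.4125 -0.2684] 0.0242
z0.245 n36 mid 165.5 w 20 exp 166.1 [ 0.4148 -0.2699] 0.0247
z0.255 n69 mid 165.5 w 24 exp 165.6 [ 0.4112 -0.268 ] 0.0317
z0.265 n83 mid 164.5 w 24 exp 165.1 [ 0.4116 -0.2721] 0.0331
z0.275 n100 mid 164.0 w 25 exp 164.6 [ 0.4119 -0.2744] 0.0345
z0.285 n78 mid 163.0 w 25 exp 164.0 [ 0.4114 -0.2735] 0.0363
```

View pics/c3.png

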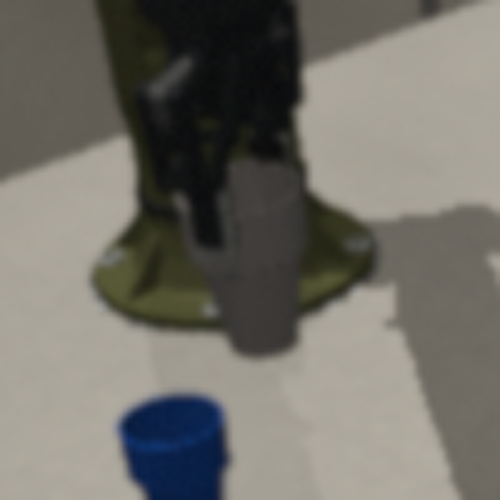

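Beaker 2 is held upright and centred, with the same camera offset as the first. The blue one stayed put. Carrying it over.

drive_tool --motion '[[[0.2,-0.076,0],[0,0,0],0],[[0.4,-0.152,0],[0,0,0],0],[[0.6,-0.23,0],[0,0,0],0],[[0.8,-0.3,0],[0,0,0],0],[[1,-0.38,0],[0,0,0],0],[[1,-0.38,0],[0,0,0],0]]'

```text
clock: 13.85
eef_pos: [0.5587, -0.1053, 0.2608]
tcp_rot: [[0.893, 0.449, -0.003], [0.449, -0.893, 0.004], [-0.001, -0.004, -1.0]]
ft_force: [-0.2, -0.0, -1.0]
gripper_width: 0.747
grip_force: 44.7
```

drive_tool --motion '[[[0.2,-0.08,0],[0,0,0],0],[[0.39,-0.15,0],[0,0,0],0],[[0.39,-0.15,0],[0,0,0],0],[[0.39,-0.15,0],[0,0,0],0],[[0.39,-0.15,0],[0,0,0],0]]'

```text
clock: 14.48
eef_pos: [0.6137, -0.0504, 0.2628]
tcp_rot: [[0.898, 0.441, -0.001], [0.441, -0.898, -0.001], [-0.002, 0.001, -1.0]]
ft_force: [-0.6, 0.5, -1.1]
gripper_width: 0.75
grip_force: 44.7
```

```bash
python3 -c "
from h import *
p,P=cloud('scene')
units((.6148,-.0486,.1534))
s=bot.get_state();ax(P,s['eef_pos'][:2],np.arange(.195,.26,.01))"
```

```text
clk 14.53 shift [ 0.008 -0.006  0.548] turn [0. 0. 0.] at [ 0.6139 -0.0502  0.263 ] w 0.748 g 44.7 F [-0.3 -0.5 -0. ] j [ 0.4   0.27 -0.44  1.49  0.12  1.41 -1.16]
z0.195 n34 mid 274.0 w 15 exp 274.3 [ 0.6132 -0.0521] 0.0188
z0.205 n35 mid 273.5 w 16 exp 274.3 [ 0.613  -0.0519] 0.0205
z0.215 n38 mid 274.0 w 17 exp 274.3 [ 0.613  -0.0514] 0.0222
z0.225 n44 mid 273.5 w 18 exp 274.3 [ 0.6142 -0.0533] 0.0222
z0.235 n43 mid 274.0 w 19 exp 274.3 [ 0.6127 -0.0514] 0.0253
z0.245 n33 mid 273.5 w 22 exp 274.3 [ 0.6158 -0.0542] 0.0261
z0.255 n59 mid 274.0 w 23 exp 274.3 [ 0.6136 -0.0526] 0.031
```

drive_tool --motion '[[[0.014,-0.008,0],[0,0,0],0],[[0.014,-0.008,0.1],[0,0,0],0],[[0.014,-0.008,0.2],[0,0,0],0],[[0.014,-0.008,0.3],[0,0,0],0],[[0.014,-0.008,0.4],[0,0,0],0],[[0.014,-0.008,0.45],[0,0,0],0],[[0.014,-0.008,0.5],[0,0,0],0],[[0.014,-0.008,0.53],[0,0,0],0],[[0.014,-0.008,0.53],[0,0,0],0]]'

```text
clock: 15.65
eef_pos: [0.6164, -0.046, 0.1571]
tcp_rot: [[0.897, 0.443, -0.0], [0.443, -0.897, -0.0], [-0.0, 0.0, -1.0]]
ft_force: [0.3, 0.4, -1.0]
gripper_width: 0.747
grip_force: 44.7
```

drive_tool --motion '[[[0,0,0.02],[0,0,0],0],[[0,0,0.04],[0,0,0],0],[[0,0,0.04],[0,0,0],0],[[0,0,0.04],[0,0,0],0]]'

```text
clock: 16.15
eef_pos: [0.6187, -0.0465, 0.1529]
tcp_rot: [[0.897, 0.442, 0.006], [0.443, -0.897, -0.002], [0.005, 0.005, -1.0]]
ft_force: [-1.4, -1.3, 10.3]
gripper_width: 0.747
grip_force: 45.6
```

drive_tool --motion '[[[-0.008,0.004,-0.02],[0,0,0],0],[[-0.008,0.004,-0.02],[0,0,0],0],[[-0.008,0.004,-0.02],[0,0,0],0.6],[[-0.008,0.004,-0.02],[0,0,0],1],[[-0.008,0.004,-0.02],[0,0,0],1],[[-0.008,0.004,-0.02],[0,0,0],1],[[-0.008,0.004,-0.1],[0,0,0],1],[[-0.008,0.004,-0.3],[0,0,0],1],[[-0.008,0.004,-0.5],[0,0,0],1],[[-0.008,0.004,-0.6],[0,0,0],1],[[-0.008,0.004,-0.6],[0,0,0],1]]'

```text
clock: 17.52
eef_pos: [0.6161, -0.0471, 0.2711]
tcp_rot: [[0.897, 0.443, 0.003], [0.443, -0.897, -0.0], [0.003, 0.002, -1.0]]
ft_force: [0.4, 0.0, 0.4]
gripper_width: 1.002
grip_force: 0.0
```

```bash
python3 - <<'E'
from h import *
p,P=cloud("scene");units((.6148,-.0486,.26))
ax(P,(.6155,-.05),(.04,.05,.08,.09,.115,.125,.15,.16,.165,.172))
q=near(P,(.6155,-.05),.05,.1,.2);print("top z",np.sort(q[:,2])[-8:].round(4))
u,v=proj("scene",[.6137,-.05,.1]).astype(int)
cv2.imwrite("pics/c4.png",cv2.resize(p[v-50:v+50,u-50:u+50,::-1],(500,500),interpolation=cv2.INTER_CUBIC))
E
```

```text
clk 17.57 shift [-0.005  0.005  0.046] turn [0. 0. 0.] at [ 0.6152 -0.0472  0.2692] w 1.007 g 0.0 F [-0.1  0.2  0.2] j [ 0.39  0.27 -0.44  1.48  0.12  1.42 -1.16]
z0.040 n31 mid 274.5 w 16 exp 274.7 [ 0.6148 -0.0498] 0.0233
z0.050 n34 mid 275.0 w 17 exp 274.7 [ 0.6165 -0.0509] 0.0234
z0.080 n49 mid 274.5 w 22 exp 274.8 [ 0.6152 -0.0503] 0.0306
z0.090 n47 mid 274.5 w 22 exp 274.8 [ 0.6153 -0.0494] 0.0315
z0.115 n49 mid 274.5 w 22 exp 274.8 [ 0.6152 -0.0491] 0.0312
z0.125 n46 mid 275.0 w 23 exp 274.8 [ 0.616  -0.0503] 0.0306
z0.150 n90 mid 275.0 w 23 exp 274.8 [ 0.6154 -0.0494] 0.031
z0.160 n110 mid 275.0 w 23 exp 274.8 [ 0.615  -0.0496] 0.0311
z0.165 n98 mid 275.0 w 23 exp 274.8 [ 0.6151 -0.0495] 0.0311
z0.172 n84 mid 275.0 w 23 exp 274.8 [ 0.6155 -0.0495] 0.0313
top z [0.1734 0.1734 0.1735 0.1735 0.1737 0.1738 0.1741 0.1746]
```

View pics/c4.png

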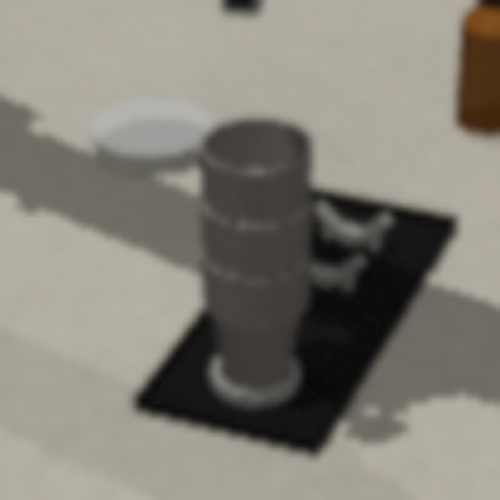

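The stack is fully home at 173 mm and straight. Next, the bottle: approach tilted 60° outward, grip, then re-orient.

drive_tool --motion '[[[0,-0.2,0],[0,0,0],1],[[0,-0.4,0],[0,0,0],1],[[0,-0.6,0],[0,0,0],1],[[0,-0.8,0],[0,0,0],1],[[0,-1,0],[0,0,0],1],[[0,-1,0],[0,0,0],1]]'

```text
clock: 18.32
eef_pos: [0.5241, 0.1358, 0.2676]
tcp_rot: [[0.894, 0.449, -0.003], [0.449, -0.894, 0.0], [-0.003, -0.002, -1.0]]
ft_force: [0.3, 0.1, 0.4]
gripper_width: 1.003
grip_force: 0.0
```

drive_tool --motion '[[[-0.05,-0.2,0],[0,0.15,0],1],[[-0.1,-0.4,0],[0,0.3,0],1],[[-0.2,-0.6,0],[0,0.45,0],1],[[-0.3,-0.8,0],[0,0.6,0],1],[[-0.4,-0.83,0],[0,0.75,0],1],[[-0.4,-0.83,0],[0,0.9,0],1],[[-0.4,-0.83,0],[0,1,0],1],[[-0.4,-0.83,0],[0,1,0],1],[[-0.4,-0.83,0],[0,1,0],1]]'

```text
clock: 19.45
eef_pos: [0.3792, 0.2655, 0.1685]
tcp_rot: [[0.857, 0.446, 0.256], [0.379, -0.885, 0.272], [0.348, -0.136, -0.928]]
ft_force: [-0.2, 0.9, 1.9]
gripper_width: 1.003
grip_force: 0.0
```

```bash
cat >> h.py <<'E'
def grab(g,tilt,az,back):
    r=np.array([np.cos(az),np.sin(az),0]);Z=np.array([0,0,1.]);t=np.sin(tilt)*r-np.cos(tilt)*Z
    x=np.cos(tilt)*r+np.sin(tilt)*Z;R=np.c_[x,np.cross(t,x),t]
    return np.array(g)+(.011-back)*t,R
E
python3 - <<'E'
from h import *
p,P=cloud("scene");ax(P,(.535,.333),(.02,.03,.04,.05,.06,.07,.115))
units(*grab((.535,.333,.06),np.radians(60),np.arctan2(.443,.897),.1))
E
```

```text
z0.020 n30 mid 321.5 w 14 exp 321.1 [0.537  0.3318] 0.0225
z0.030 n28 mid 321.5 w 14 exp 321.3 [0.5361 0.3334] 0.0232
z0.040 n24 mid 322.0 w 13 exp 321.4 [0.5399 0.3302] 0.0195
z0.050 n22 mid 322.0 w 13 exp 321.6 [0.5381 0.3293] 0.0199
z0.060 n29 mid 322.0 w 13 exp 321.8 [0.5403 0.3253] 0.018
z0.070 n27 mid 322.5 w 14 exp 321.9 [0.5377 0.333 ] 0.0232
z0.115 n21 mid 323.0 w 9 exp 322.7 [0.5377 0.331 ] 0.0126
clk 19.50 shift [0.293 0.067 0.469] turn [-0.097  0.648 -0.081] at [0.3846 0.2638 0.1722] w 1.000 g 0.0 F [-0.5  2.7  0.5] j [-0.43 -0.3  -0.15  2.26 -0.17  0.8  -1.62]
```

The outward tilt ran into joint 2's limit. I'll come in sideways along the caddy's length (azimuth 106.75°) instead, so bringing the bottle down is one turn about the closing axis. First I'll go upright again, higher up.

```bash
python3 - <<'E'
from h import *
units((.565,.235,.26),yawR(np.radians(-23)))
E
```

```text
clk 19.50 shift [ 0.875  0.469 -0.203] turn [ 0.007 -0.38  -0.691] at [0.3846 0.2638 0.1722] w 1.000 g 0.0 F [-0.5  2.7  0.5] j [-0.43 -0.3  -0.15  2.26 -0.17  0.8  -1.62]
```

drive_tool --motion '[[[0.05,0,-0.3],[0,0,0],1],[[0.3,0.15,-0.3],[0,-0.15,-0.1],1],[[0.5,0.3,-0.25],[0,-0.25,-0.25],1],[[0.7,0.45,-0.2],[0,-0.38,-0.4],1],[[0.87,0.47,-0.2],[0,-0.38,-0.55],1],[[0.87,0.47,-0.2],[0,-0.38,-0.69],1],[[0.87,0.47,-0.2],[0,-0.38,-0.69],1],[[0.87,0.47,-0.2],[0,-0.38,-0.69],1]]'

```text
clock: 20.5
eef_pos: [0.5705, 0.2274, 0.2653]
tcp_rot: [[0.409, 0.913, 0.012], [0.913, -0.409, -0.004], [0.001, 0.013, -1.0]]
ft_force: [-0.5, -0.3, 1.0]
gripper_width: 1.0
grip_force: 0.0
```

```bash
python3 - <<'E'
from h import *
units((.565,.235,.24),yawR(np.radians(16.75)))
E
```

```text
clk 20.50 shift [ 0.023 -0.042  0.126] turn [ 0.012  0.003 -0.681] at [0.5705 0.2274 0.2653] w 1.000 g 0.0 F [-0.5 -0.3  1. ] j [-0.21  0.24 -0.26  1.51  0.07  1.39 -0.9 ]
```

drive_tool --motion '[[[0,0,0],[0,0,-0.17],1],[[0,0,0],[0,0,-0.34],1],[[0,0,0],[0,0,-0.51],1],[[0,0,0],[0,0,-0.68],1],[[0,0,0],[0,0,-0.68],1],[[0,0,0],[0,0,-0.68],1]]'

```text
clock: 21.25
eef_pos: [0.57, 0.2288, 0.2658]
tcp_rot: [[-0.287, 0.958, 0.013], [0.958, 0.288, -0.003], [-0.007, 0.012, -1.0]]
ft_force: [0.5, 0.6, -0.1]
gripper_width: 1.0
grip_force: 0.0
```

drive_tool --motion '[[[0,0,0],[0,0.17,0],1],[[0,0,0],[0,0.34,0],1],[[0,0,0],[0,0.51,0],1],[[0,0,0],[0,0.68,0],1],[[0,0,0],[0,0.85,0],1],[[0,0,0],[0,1,0],1],[[0,0,0],[0,1,0],1],[[0,0,0],[0,1,0],1],[[0,0,0],[0,1,0],1]]'

```text
clock: 22.38
eef_pos: [0.5696, 0.2313, 0.2676]
tcp_rot: [[-0.161, 0.956, -0.247], [0.482, 0.295, 0.825], [0.861, 0.014, -0.508]]
ft_force: [0.8, -0.3, 0.7]
gripper_width: 0.998
grip_force: 0.0
```

```bash
python3 - <<'E'
from h import *
units(*grab((.536,.333,.06),np.radians(60),np.radians(106.75),.1))
E
```

```text
clk 22.38 shift [-0.626 -0.025  0.543] turn [0.001 0.009 0.015] at [0.5696 0.2313 0.2676] w 0.998 g 0.0 F [ 0.8 -0.3  0.7] j [ 0.33  0.47 -0.36  1.58 -0.83  1.52  0.5 ]
```

drive_tool --motion '[[[-0.15,-0.01,0.13],[0,0.01,0.015],1],[[-0.3,-0.02,0.27],[0,0.01,0.015],1],[[-0.45,-0.025,0.41],[0,0.01,0.015],1],[[-0.6,-0.025,0.52],[0,0.01,0.015],1],[[-0.626,-0.025,0.543],[0,0.01,0.015],1],[[-0.626,-0.025,0.543],[0,0.01,0.015],1],[[-0.626,-0.025,0.543],[0,0.01,0.015],1]]'

```text
clock: 23.25
eef_pos: [0.5591, 0.2577, 0.1047]
tcp_rot: [[-0.143, 0.959, -0.246], [0.477, 0.284, 0.832], [0.867, 0.001, -0.498]]
ft_force: [0.6, -0.2, 0.1]
gripper_width: 0.996
grip_force: 0.0
```

```bash
python3 - <<'E'
from h import *
units(*grab((.536,.333,.06),np.radians(60),np.radians(106.75),.0))
p,P=cloud("scene");u,v=proj("scene",[.54,.3,.08]).astype(int)
q,_=cloud("top");a,b=proj("top",[.54,.3,.08]).astype(int)
print(u,v,a,b)
f=lambda p,u,v:cv2.resize(p[max(v-50,0):,max(u-50,0):][:100,:100,::-1],(400,400),interpolation=cv2.INTER_CUBIC)
cv2.imwrite("pics/c5.png",np.hstack([f(p,u,v),f(q,a,b)]))
E
```

```text
clk 23.25 shift [ 0.002 -0.004  0.508] turn [ 0.004 -0.003 -0.001] at [0.5591 0.2577 0.1047] w 0.996 g 0.0 F [ 0.6 -0.2  0.1] j [ 0.29  0.65 -0.35  1.69 -0.82  1.3   0.69]
318 154 122 196
```

View pics/c5.png

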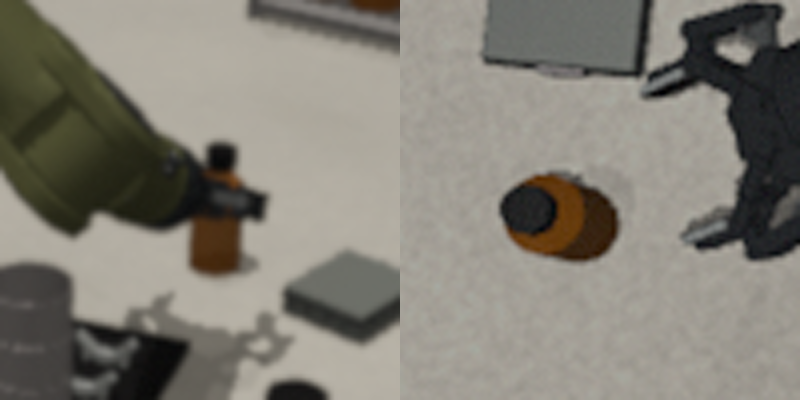

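The top crop shows the fingertips at (645,90) and (685,240) straddling the bottle's line (cap at (528,208)), within about 2 mm of prediction. I'll advance and close.

drive_tool --motion '[[[0,-0.01,0.12],[0,0,0],1],[[0,-0.01,0.25],[0,0,0],1],[[0,-0.01,0.38],[0,0,0],1],[[0,-0.01,0.46],[0,0,0],1],[[0,-0.01,0.5],[0,0,0],1],[[0,-0.01,0.5],[0,0,0],1]]'

```text
clock: 24.1
eef_pos: [0.5314, 0.3402, 0.0531]
tcp_rot: [[-0.14, 0.959, -0.248], [0.477, 0.285, 0.832], [0.868, -0.002, -0.497]]
ft_force: [0.6, -0.4, -0.2]
gripper_width: 0.999
grip_force: 0.0
```

drive_tool --motion '[[[0,0,0],[0,0,0],0.5],[[0,0,0],[0,0,0],0.3],[[0,0,0],[0,0,0],0.2],[[0,0,0],[0,0,0],0.1],[[0,0,0],[0,0,0],0],[[0,0,0],[0,0,0],-0.2],[[0,0,0],[0,0,0],-0.3],[[0,0,0],[0,0,0],-0.3],[[0,0,0],[0,0,0],-0.3]]' --squeeze 60

```text
clock: 25.22
eef_pos: [0.5321, 0.34, 0.0535]
tcp_rot: [[-0.14, 0.959, -0.247], [0.477, 0.283, 0.832], [0.868, -0.001, -0.497]]
ft_force: [3.5, -2.8, 5.9]
gripper_width: 0.565
grip_force: 61.6
```

```bash
python3 - <<'E'
from h import *
units(*grab((.536,.333,.06),np.radians(60),np.radians(106.75),.0))
E
```

```text
clk 25.23 shift [0.009 0.008 0.005] turn [ 0.004 -0.004 -0.003] at [0.5321 0.34   0.0535] w 0.565 g 61.6 F [ 3.5 -2.8  5.9] j [ 0.2   0.71 -0.4   1.76 -0.88  1.13  0.72]
```

Gripped (48 mm). I'll lift, then measure the cradle from the first pictures.

drive_tool --motion '[[[0.08,0,-0.046],[0,0,0],-0.3],[[0.25,0,-0.142],[0,0,0],-0.3],[[0.42,0,-0.24],[0,0,0],-0.3],[[0.59,0,-0.34],[0,0,0],-0.3],[[0.65,0,-0.37],[0,0,0],-0.3],[[0.65,0,-0.37],[0,0,0],-0.3],[[0.65,0,-0.37],[0,0,0],-0.3]]'

```text
clock: 26.1
eef_pos: [0.5304, 0.3402, 0.2004]
tcp_rot: [[-0.137, 0.959, -0.25], [0.478, 0.285, 0.831], [0.868, -0.005, -0.497]]
ft_force: [0.7, 0.5, -1.7]
gripper_width: 0.565
grip_force: 62.4
```

```bash
python3 - <<'E'
from h import *
s=bot.get_state();print(s["eef_pos"].round(4),s["tcp_rot"].round(3),s["ft_force"].round(1),s["gripper_width"],s["joints"].round(2))
y=np.array([-.288,.9576]);x=np.array([.9576,.288])
def cast(n,px,z):
    c=vision.calibration(n);f=192/np.tan(np.radians(c["vfov"]/2))
    r=np.c_[(px-[c["cx"],c["cy"]])/f,np.ones(len(px))]@c["T"][:3,:3].T;o=c["T"][:3,3]
    return (o+r*((z-o[2])/r[:,2])[:,None])[:,:2]
for n,thr in(("top",75),("scene",75)):
    p=np.load(f"pics/{n}0.npz")["p"].astype(int).max(-1)
    exp=np.array([.5875,.0366])
    for k in(.032,.088):
        e=exp+y*k;u,v=proj(n,[*e,.028]).astype(int)
        w=(p[v-14:v+15,u-14:u+15]>thr).astype(np.uint8)
        N,L,S,C=cv2.connectedComponentsWithStats(w)
        i=min(range(1,N),key=lambda i:np.hypot(*(C[i]-14)) if S[i,4]>8 else 99)
        px=np.argwhere(L==i)[:,::-1]+[u-14,v-14]
        X=cast(n,px.astype(float),.028);d=X-exp
        a,b=d@x,d@y
        print(n,k,"n",len(px),"x_c %.4f..%.4f"%(a.min(),a.max()),"y_c mean %.4f %.4f..%.4f"%(b.mean(),b.min(),b.max()))
# held bottle, scene
p,P=cloud("scene");e=s["eef_pos"];R=s["tcp_rot"]
h=cv2.cvtColor(p,cv2.COLOR_RGB2HSV)
m=(h[...,0]<18)&(h[...,1]>130)&(np.hypot(P[...,0]-e[0],P[...,1]-e[1])<.08)
q=P[m];print("amber n",len(q),"z",np.percentile(q[:,2],[2,98]).round(3),"tcp z",e[2])
ax(P,e[:2],np.arange(e[2]-.05,e[2]+.07,.01))
E
```

```text
[0.5304 0.3402 0.2004] [[-0.137  0.959 -0.25 ]
 [ 0.478  0.285  0.831]
 [ 0.868 -0.005 -0.497]] [ 0.7  0.5 -1.7] 0.564769776927629 [ 0.22  0.48 -0.42  1.73 -0.89  1.29  0.52]
top 0.032 n 70 x_c -0.0262..0.0265 y_c mean 0.0316 0.0264..0.0363
top 0.088 n 73 x_c -0.0274..0.0276 y_c mean 0.0873 0.0824..0.0919
scene 0.032 n 251 x_c -0.0784..0.0273 y_c mean 0.0633 -0.0221..0.1394
scene 0.088 n 52 x_c -0.0244..0.0262 y_c mean 0.0743 0.0573..0.0956
amber n 141 z [0.156 0.238] tcp z 0.2004270973116044
z0.150 n28 mid 323.5 w 14 exp 323.4 [0.5353 0.3325] 0.0217
z0.160 n29 mid 323.5 w 14 exp 323.5 [0.5334 0.3329] 0.0229
z0.170 n33 mid 323.5 w 14 exp 323.7 [0.5346 0.3314] 0.0209
z0.180 n27 mid 323.5 w 14 exp 323.9 [0.5336 0.3331] 0.0222
z0.190 n24 mid 324.0 w 13 exp 324.1 [0.536  0.3312] 0.02
z0.200 n13 mid 327.5 w 12 exp 324.3 [0.5556 0.3215] 0.0129
z0.260 n10 mid 327.0 w 5 exp 325.4 [0.5434 0.332 ] 0.0062
```

The bottle hangs upright, and the saddles measure 59.5 mm along the caddy, centred across it, as specified. I'll carry it over the cradle while turning it down.

drive_tool --motion '[[[0,0,-0.05],[0,-0.05,0],-0.3],[[-0.05,-0.015,-0.15],[0,-0.15,0],-0.3],[[-0.12,-0.035,-0.26],[0,-0.27,0],-0.3],[[-0.2,-0.055,-0.4],[0,-0.39,0],-0.3],[[-0.3,-0.08,-0.55],[0,-0.51,0],-0.3],[[-0.4,-0.1,-0.7],[0,-0.63,0],-0.3],[[-0.47,-0.12,-0.83],[0,-0.75,0],-0.3],[[-0.5,-0.13,-0.87],[0,-0.85,0],-0.3],[[-0.5,-0.13,-0.87],[0,-0.85,0],-0.3],[[-0.5,-0.13,-0.87],[0,-0.85,0],-0.3]]'

```text
clock: 27.4
eef_pos: [0.563, 0.141, 0.201]
tcp_rot: [[-0.28, 0.959, -0.051], [0.946, 0.285, 0.154], [0.162, -0.005, -0.987]]
ft_force: [-0.3, 0.1, -2.1]
gripper_width: 0.565
grip_force: 62.3
```

```bash
python3 - <<'E'
from h import *
_,R=grab((0,0,0),np.radians(-30),np.radians(106.75),0)
units((.5689,.1052,.15),R)
E
```

```text
clk 27.40 shift [-0.219 -0.021  0.223] turn [-0.005 -0.656 -0.003] at [0.563 0.141 0.201] w 0.565 g 62.3 F [-0.3  0.1 -2.1] j [ 0.03  0.23 -0.26  1.66 -0.11  1.28  0.1 ]
```

drive_tool --motion '[[[-0.06,0,0.02],[0,-0.1,0],-0.3],[[-0.12,-0.01,0.06],[0,-0.22,0],-0.3],[[-0.18,-0.02,0.1],[0,-0.34,0],-0.3],[[-0.219,-0.021,0.15],[0,-0.46,0],-0.3],[[-0.219,-0.021,0.2],[0,-0.58,0],-0.3],[[-0.219,-0.021,0.223],[-0.005,-0.656,-0.003],-0.3],[[-0.219,-0.021,0.223],[-0.005,-0.656,-0.003],-0.3],[[-0.219,-0.021,0.223],[-0.005,-0.656,-0.003],-0.3]]'

```text
clock: 28.4
eef_pos: [0.5701, 0.1038, 0.1512]
tcp_rot: [[-0.247, 0.958, 0.145], [0.83, 0.286, -0.48], [-0.501, 0.002, -0.865]]
ft_force: [-0.1, -1.2, -1.8]
gripper_width: 0.562
grip_force: 62.3
```

```bash
python3 - <<'E'
from h import *
_,R=grab((0,0,0),np.radians(-30),np.radians(106.75),0)
units((.5689,.1052,.055),R)
p,P=cloud("scene");q,_=cloud("top")
e=bot.get_state()["eef_pos"]
h=cv2.cvtColor(p,cv2.COLOR_RGB2HSV)
m=(h[...,0]<18)&(h[...,1]>130)&(np.hypot(P[...,0]-e[0],P[...,1]-e[1])<.12)
Q=P[m];y=np.array([-.288,.9576]);x=np.array([.9576,.288]);c=np.array([.5722,.0942])
b=(Q[:,:2]-c)@y;print("amber y_c",np.percentile(b,[1,99]).round(4))
for lo in np.arange(-.05,.05,.015):
    k=(b>=lo)&(b<lo+.015)
    if k.sum()>5:print(round(lo,3),k.sum(),"ztop %.4f"%np.percentile(Q[k,2],97),"x_c",np.percentile((Q[k,:2]-c)@x,[3,97]).round(4))
u,v=proj("scene",e).astype(int);a,w=proj("top",e).astype(int)
f=lambda p,u,v:cv2.resize(p[max(v-50,0):,max(u-50,0):][:100,:100,::-1],(400,400),interpolation=cv2.INTER_CUBIC)
cv2.imwrite("pics/c6.png",np.hstack([f(p,u,v),f(q,a,w)]))
E
```

```text
clk 28.40 shift [ 0.248 -0.004  0.412] turn [ 0.     0.001 -0.003] at [0.5701 0.1038 0.1512] w 0.562 g 62.3 F [-0.1 -1.2 -1.8] j [-0.31  0.3  -0.26  1.76  0.61  1.3  -0.5 ]
amber y_c [-0.0482  0.0528]
-0.05 163 ztop 0.1785 x_c [-0.0175  0.0245]
-0.035 37 ztop 0.1806 x_c [-0.0132  0.0257]
-0.02 35 ztop 0.1803 x_c [-0.0127  0.0253]
-0.005 29 ztop 0.1797 x_c [-0.0115  0.0218]
0.01 26 ztop 0.1806 x_c [-0.0231  0.0197]
0.025 15 ztop 0.1806 x_c [-0.0078  0.0161]
```

View pics/c6.png

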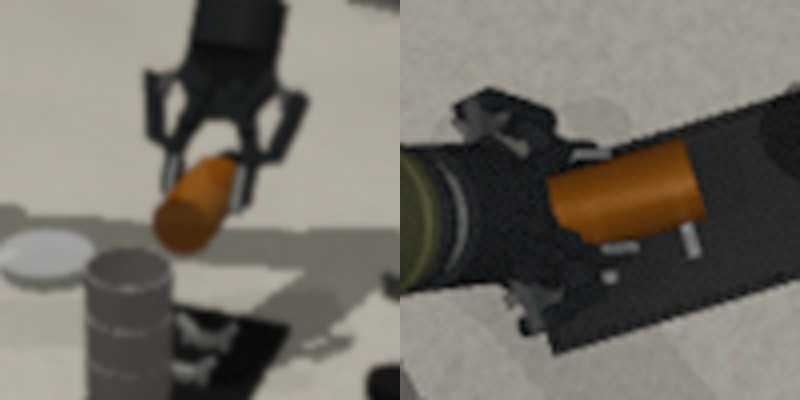

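The bottle is level over the cradle: scene crop (205,205), and in the top crop it is aligned with the caddy. Lowering, with contact checks at the end.

drive_tool --motion '[[[0.05,-0.004,0.08],[0,0,0],-0.3],[[0.1,-0.004,0.16],[0,0,0],-0.3],[[0.15,-0.004,0.25],[0,0,0],-0.3],[[0.2,-0.004,0.33],[0,0,0],-0.3],[[0.23,-0.004,0.38],[0,0,0],-0.3],[[0.248,-0.004,0.412],[0,0,0],-0.3],[[0.248,-0.004,0.412],[0,0,0],-0.3],[[0.248,-0.004,0.412],[0,0,0],-0.3]]'

```text
clock: 29.5
eef_pos: [0.5693, 0.1065, 0.0558]
tcp_rot: [[-0.248, 0.958, 0.148], [0.829, 0.288, -0.48], [-0.502, 0.003, -0.865]]
ft_force: [-0.2, 0.4, -3.0]
gripper_width: 0.566
grip_force: 62.3
```

```bash
python3 - <<'E'
from h import *
_,R=grab((0,0,0),np.radians(-30),np.radians(106.75),0)
units((.5689,.1052,.042),R)
E
```

```text
clk 29.50 shift [ 0.03  -0.004  0.062] turn [ 0.003  0.002 -0.002] at [0.5693 0.1065 0.0558] w 0.566 g 62.3 F [-0.2  0.4 -3. ] j [-0.33  0.42 -0.24  1.83  0.67  1.15 -0.63]
```

drive_tool --motion '[[[0.01,-0.002,0.02],[0,0,0],-0.3],[[0.02,-0.004,0.04],[0,0,0],-0.3],[[0.03,-0.004,0.055],[0,0,0],-0.3],[[0.03,-0.004,0.062],[0,0,0],-0.3],[[0.03,-0.004,0.062],[0,0,0],-0.3]]'

```text
clock: 30.12
eef_pos: [0.5683, 0.1049, 0.0412]
tcp_rot: [[-0.248, 0.958, 0.146], [0.828, 0.288, -0.481], [-0.502, 0.002, -0.865]]
ft_force: [-0.2, 0.7, -2.5]
gripper_width: 0.561
grip_force: 62.3
```

drive_tool --motion '[[[0.005,0,0.009],[0,0,0],-0.3],[[0.005,0,0.009],[0,0,0],-0.3],[[0.005,0,0.009],[0,0,0],-0.3]]'

```text
clock: 30.5
eef_pos: [0.5685, 0.1049, 0.04]
tcp_rot: [[-0.248, 0.958, 0.147], [0.828, 0.288, -0.481], [-0.503, 0.003, -0.864]]
ft_force: [-3.1, 0.1, 4.3]
gripper_width: 0.564
grip_force: 63.0
```

drive_tool --motion '[[[0,-0.006,0],[0,0,0],-0.3],[[0,-0.006,0],[0,0,0],-0.3],[[0,-0.006,0],[0,0,0],-0.3]]'

```text
clock: 30.88
eef_pos: [0.5683, 0.1048, 0.0399]
tcp_rot: [[-0.248, 0.957, 0.149], [0.828, 0.289, -0.48], [-0.502, 0.004, -0.865]]
ft_force: [1.6, 0.7, 2.2]
gripper_width: 0.564
grip_force: 62.8
```

```bash
python3 - <<'E'
from h import *
units((.5689,.1052,.038))
p,P=cloud("scene")
h=cv2.cvtColor(p,cv2.COLOR_RGB2HSV);c=np.array([.5722,.0942])
m=(h[...,0]<18)&(h[...,1]>130)&(np.hypot(P[...,0]-c[0],P[...,1]-c[1])<.1)&(P[...,2]<.1)
Q=P[m];y=np.array([-.288,.9576]);x=np.array([.9576,.288])
b=(Q[:,:2]-c)@y;print("amber y_c",np.percentile(b,[1,5,99]).round(4))
for lo in np.arange(-.05,.05,.015):
    k=(b>=lo)&(b<lo+.015)
    if k.sum()>5:print(round(lo,3),k.sum(),"ztop %.4f"%np.percentile(Q[k,2],97),"b med %.4f"%np.median(b[k]))
E
```

```text
clk 30.88 shift [0.005 0.004 0.008] turn [0. 0. 0.] at [0.5683 0.1048 0.0399] w 0.564 g 62.8 F [1.6 0.7 2.2] j [-0.33  0.44 -0.24  1.84  0.68  1.13 -0.65]
amber y_c [-0.0467 -0.0451  0.0588]
-0.05 96 ztop 0.0687 b med -0.0426
-0.035 35 ztop 0.0690 b med -0.0279
-0.02 34 ztop 0.0686 b med -0.0121
-0.005 29 ztop 0.0693 b med 0.0023
0.01 30 ztop 0.0687 b med 0.0174
0.025 17 ztop 0.0683 b med 0.0308
```

Top of the bottle is at 68.7 mm (68.4 expected), level, with its end where it should be. I'll settle it half a millimetre, release slowly, and back out along the fingers.

drive_tool --motion '[[[0.002,0.002,0.003],[0,0,0],-0.3],[[0.002,0.002,0.003],[0,0,0],0.15],[[0.002,0.002,0.003],[0,0,0],0.25],[[0.002,0.002,0.003],[0,0,0],0.4],[[0.002,0.002,0.003],[0,0,0],0.6],[[0.002,0.002,0.003],[0,0,0],0.7],[[0.002,0.002,0.003],[0,0,0],0.7]]'

```text
clock: 31.8
eef_pos: [0.5675, 0.1048, 0.0385]
tcp_rot: [[-0.248, 0.958, 0.146], [0.828, 0.288, -0.48], [-0.502, 0.002, -0.865]]
ft_force: [-0.1, 0.5, 0.4]
gripper_width: 0.85
grip_force: 0.0
```

drive_tool --motion '[[[0,0,-0.06],[0,0,0],0.7],[[0,0,-0.15],[0,0,0],0.7],[[0,0,-0.3],[0,0,0],0.7],[[0,0,-0.5],[0,0,0],0.7],[[0,0,-0.75],[0,0,0],0.7],[[0,0,-0.9],[0,0,0],0.7],[[0,0,-0.9],[0,0,0],0.7],[[0,0,-0.9],[0,0,0],0.7]]'

```text
clock: 32.8
eef_pos: [0.5409, 0.1909, 0.1941]
tcp_rot: [[-0.248, 0.958, 0.146], [0.828, 0.288, -0.481], [-0.503, 0.002, -0.865]]
ft_force: [1.0, 1.1, -0.5]
gripper_width: 0.85
grip_force: 0.0
```

```bash
python3 - <<'E'
from h import *
p,P=cloud("scene");q,_=cloud("top")
h=cv2.cvtColor(p,cv2.COLOR_RGB2HSV);c=np.array([.5722,.0942])
m=(h[...,0]<18)&(h[...,1]>130)&(np.hypot(P[...,0]-c[0],P[...,1]-c[1])<.1)&(P[...,2]<.1)
Q=P[m];y=np.array([-.288,.9576])
b=(Q[:,:2]-c)@y;print("amber y_c",np.percentile(b,[1,5,99]).round(4))
for lo in np.arange(-.05,.05,.015):
    k=(b>=lo)&(b<lo+.015)
    if k.sum()>5:print(round(lo,3),"ztop %.4f"%np.percentile(Q[k,2],97))
ax(P,(.6155,-.05),(.05,.09,.125,.165,.172))
cv2.imwrite("pics/fin.png",np.hstack([cv2.resize(p[90:290,140:340,::-1],(400,400)),cv2.resize(q[90:290,80:280,::-1],(400,400))]))
E
```

```text
amber y_c [-0.0461 -0.0446  0.0618]
-0.05 ztop 0.0681
-0.035 ztop 0.0693
-0.02 ztop 0.0698
-0.005 ztop 0.0687
0.01 ztop 0.0694
0.025 ztop 0.0684
z0.050 n32 mid 275.0 w 17 exp 274.7 [ 0.616  -0.0499] 0.024
z0.090 n50 mid 274.5 w 22 exp 274.8 [ 0.6148 -0.048 ] 0.0324
z0.125 n52 mid 275.0 w 23 exp 274.8 [ 0.6153 -0.0495] 0.0311
z0.165 n101 mid 275.0 w 23 exp 274.8 [ 0.615  -0.0496] 0.0314
z0.172 n88 mid 275.0 w 23 exp 274.8 [ 0.615  -0.0499] 0.0315
```

View pics/fin.png

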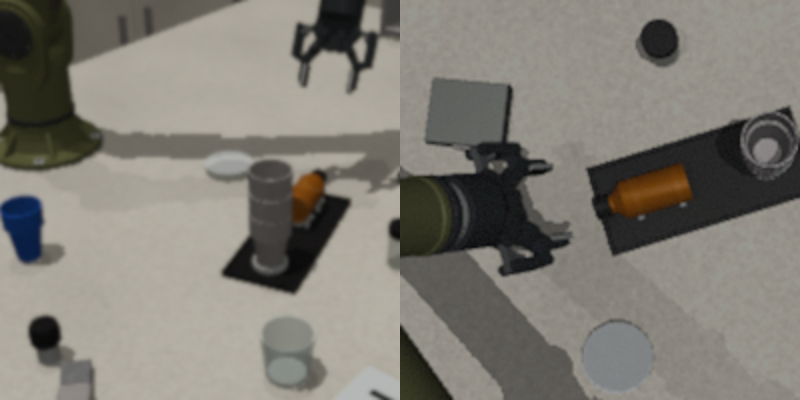

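The bottle lies level across both saddles (top crop (650,190)), the stack is straight, the bystanders are untouched, and the gripper is clear. Handing in.

```bash
python3 -c "
from rig import bot
print(bot.close_job())"
```

```text
the job is handed in; nothing more can be done
None
```

I handed the job in at about 33 s of the 66 s limit: both loose beakers are nested fully home in the base beaker as one straight stack, the brown bottle lies level across both saddles, and nothing else was moved; no verdict came back.

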